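# Find the stamped tile crate and push it to the dispatch line

## Task

One of the two tile crates has a maker's mark burnt into its underside. First with the crate on the robot's left, then with the one on its right: draw the top of its tall wall towards the robot so that the crate rocks back until it all but lies on that wall, keep it there a second to look underneath, and ease it gently back down level. Then push the marked crate along the bench until its low far wall lies flush against the dispatch line, leaving the other crate in its place, lifting neither crate off the bench and not disturbing the pots and the brush.

Things in the scene. Friction and masses are not known exactly. Their poses are not given: they have to be found in the camera images.
- crate_a: the marked crate: open plywood tilt crate, 120 (its x) x 140 (y) mm, walls and floor 8 mm, near (-x) wall 85 high, far wall 37 high, tiles fixed inside to 22 mm high, about 0.4 kg, near bottom edge rounded. Origin: centre of the underside, at bench height; x to the far wall, z up; starts within 0.25 rad of world x. Underneath, unseen while level, a dark burnt ring of 60 mm with a cross. Left or right.
- crate_b: the unmarked crate: open plywood tilt crate, 120 (its x) x 140 (y) mm, walls and floor 8 mm, near (-x) wall 85 high, far wall 37 high, tiles fixed inside to 22 mm high, about 0.4 kg, near bottom edge rounded. Origin: centre of the underside, at bench height; x to the far wall, z up; starts within 0.25 rad of world x. Alike to crate_a but bare underneath.
- crate_a_rim (a point): middle of the top edge of crate_a's near wall, 85 mm up. Drawing this wall's top towards the robot from inside (1-5 N) rocks the crate back, sliding under 15 mm; at 1.57 rad it lies on the wall's outside, underside facing away from the robot, and rolls back level if let go
- crate_a_rocker (a point): axis of crate_a's rounded near bottom edge (radius 40 mm): 40 mm in from the near wall's outside, 40 above the underside, mid-width. Rocked by an angle it stays 40 mm above the bench and rolls 40 mm per rad towards the robot
- crate_a_far_left (a point): bottom corner of crate_a: outside of the far wall (+x), left side (+y), on the underside
- crate_a_far_right (a point): bottom corner of crate_a: outside of the far wall (+x), right side (-y), on the underside
- crate_b_rim (a point): middle of the top edge of crate_b's near wall, 85 mm up. Drawing this wall's top towards the robot from inside (1-5 N) rocks the crate back, sliding under 15 mm; at 1.57 rad it lies on the wall's outside, underside facing away from the robot, and rolls back level if let go
- crate_b_rocker (a point): axis of crate_b's rounded near bottom edge (radius 40 mm): 40 mm in from the near wall's outside, 40 above the underside, mid-width. Rocked by an angle it stays 40 mm above the bench and rolls 40 mm per rad towards the robot
- crate_b_far_left (a point): bottom corner of crate_b: outside of the far wall (+x), left side (+y), on the underside
- crate_b_far_right (a point): bottom corner of crate_b: outside of the far wall (+x), right side (-y), on the underside
- dispatch_line: the dispatch line: dark wooden batten fixed across the far side of the bench, 620 mm long (its y), 24 mm deep (x), 22 mm high. Origin: at bench height in the middle of its near face (the face towards the robot); x points away from the robot, square to that face; turned at most 0.08 rad from world x
- mug: blue mug, 72 mm across, 82 mm high, handle to its +y, between the crates. Not part of the job. Origin: centre of its underside
- tumbler: white beaker, 64 mm across, 75 mm high, between the crates, nearer the robot. Not part of the job. Origin: centre of its underside
- bowl: terracotta bowl, 124 mm across, 55 mm high, left of the crates. Not part of the job. Origin: centre of its underside
- vase: terracotta vase, 88 mm across, 135 mm high, right of the crates. Not part of the job. Origin: centre of its underside
- cup: terracotta cup, 76 mm across, 70 mm high, on the left, nearer the robot. Not part of the job. Origin: centre of its underside
- brush: brush, 190 mm long, lying on the right. Not part of the job. Origin: under its middle

How it is judged (in metres and radians):
On the way, in this order (a step that is already met when the one before it is completed fails the run):
1. the crate on the robot's left is rocked back (over 75 degrees) while the other stands level (((world y of crate_a above 0 m and angle between crate_a's own z axis and vertical above 1.3 rad and angle between crate_b's own z axis and vertical below 0.06 rad) or (world y of crate_b above 0 m and angle between crate_b's own z axis and vertical above 1.3 rad and angle between crate_a's own z axis and vertical below 0.06 rad))), for 0.4 s.
2. then the crate on the robot's right is rocked back (over 75 degrees) while the other stands level (((world y of crate_a below 0 m and angle between crate_a's own z axis and vertical above 1.3 rad and angle between crate_b's own z axis and vertical below 0.06 rad) or (world y of crate_b below 0 m and angle between crate_b's own z axis and vertical above 1.3 rad and angle between crate_a's own z axis and vertical below 0.06 rad))), for 0.4 s.
3. both crates stand level on the bench again (angle between each of crate_a, crate_b's own z axis and vertical below 0.06 rad), for 0.2 s.
At the end, for the whole second after the job is handed in: The marked crate stands level on the bench at rest, both bottom corners of its far wall within 8 mm of the dispatch line's near face; the other crate stands level within 60 mm of where it started (all of step 3 and x of crate_a_far_left in the frame of dispatch_line between -0.008 and 0.006 m and x of crate_a_far_right in the frame of dispatch_line between -0.008 and 0.006 m and height (world z) of each of crate_a, crate_b below 0.006 m and linear speed of each of crate_a, crate_b below 0.02 m/s and distance of crate_b from where it was at the start of the episode below 0.06 m and y of crate_a in the frame of dispatch_line between -0.31 and 0.31 m); the robot touches nothing.
It fails at once if a crate is lifted off the bench (over 12 mm) ((height (world z) of crate_a_rocker above 0.054 m and height (world z) of each of crate_a_far_left, crate_a_far_right above 0.012 m) or (height (world z) of crate_b_rocker above 0.054 m and height (world z) of each of crate_b_far_left, crate_b_far_right above 0.012 m)).
It fails at once if a crate is dropped or thrown over instead of eased (turning faster than 4 rad/s) (angular speed of any of crate_a, crate_b above 4 rad/s).
It fails at once if the unmarked crate is pushed away (over 60 mm while standing level) (distance of crate_b from where it was at the start of the episode above 0.06 m and angle between crate_b's own z axis and vertical below 0.02 rad).
It fails at once if a pot or the brush is shifted more than 25 mm (distance of any of mug, tumbler, bowl, vase, cup, brush from where it was at the start of the episode above 0.025 m).
It fails at once if a pot is knocked over (angle between any of mug, tumbler, bowl, vase, cup's own z axis and vertical above 0.5 rad).
It also fails if it takes over 72 s, if anything falls off the work surface, if the arm or the gripper's body presses on something with over 40 N, if the wrist force passes 120 N, or if a joint passes its speed limit or range.

## Robot

A 6-joint arm with a two-finger parallel gripper is mounted at the origin on the work surface. World frame = base frame: x ahead of the robot, y to its left, z up, the work surface at z = 0. Lengths are in mm, angles in rad, forces in N, time in s.
With the tool pointing down it reaches from about 275 to 750 mm from the base axis. Payload 10.2 kg.
Tool frame: the origin (TCP) lies between the finger pads; the fingertips stand 11 mm ahead of it and the grasp point (between the pads) lies 8 mm behind it (ctrl.nose_length is the distance from the TCP to the fingertips, in mm); x points along the fingers, y is the direction in which the jaws open and shut, and the axes are right-handed (so a half turn about x gives the same grasp; the last joint's range is limited). The gripper opens to 85 mm and grips with 20 to 120 N. Pads are 22 mm wide; open, the fingers measure 114 mm over their backs; the gripper's body (76 mm by 85 mm) begins 54 mm behind the grasp point. The pads swing forward as they close: fully open they stand 13 mm farther back than shut.
Start: joints at [0.898, 0.313, 1.498, -0, 1.331, -0.223], TCP at [228.275, 472.781, 242.294] pointing down, gripper open.
Joint ranges: [-2.94, 2.94], [-0.97, 2.17], [0.19, 2.56], [-1.23, 4.37], [0.02, 3.11], [-2.88, 2.88]. Speed limits (rad/s): [2.39, 2.39, 3.01, 3.14, 3.14, 3.14].

## Interface

Orientations are given as a unit quaternion [w, x, y, z].
In Python, from rig import ctrl, capture, ticket gives the robot as it stands.
- The arm moves only by the tool step_arm, never from a script. Its argument "commands" is a list of rows, each a list of 2 entries, a list of its own where there are three numbers: the shift along the world's x, y, z normalised to -1 to 1, where 1 is 0.04 m, then the turn about the world's z normalised to -1 to 1, where 1 is 180 degrees. A call has 1 to 5 rows; each row shifts and turns the commanded pose from where the row before left it; what a row does not reach is not made up. A row lasts 1/10 s, in which the tool goes at most 50 mm and 8.59 degrees, less where a joint would pass 70% of its speed; a pose out of reach is approached as far as the arm can. A call with a number of a shift or a turn outside -1 to 1 is refused whole. A call with a gripper value outside its range is refused whole. "gripper" is the closure, from -1 (fully open) to 1 (shut), so that 0 is half open, set as the call begins (left out, the last holds). The fingers move at their own pace and stop on an object; "force" is the grip in N (left out, the last holds). Time passes only in rows, so rows that do not move let the fingers close. It gives the time, the measured TCP pose, the force and the opening at its end, in the units of the state.
- ctrl.sense(): the state, without advancing time (a new reading comes with each control period).
- capture(name): name is "scene" or "top" or "wrist"; returns a dict with "image" (480x640x3 uint8, blue, green, red), "fov_y" (degrees; the focal length in pixels is half the picture's height over the tangent of half this angle, whatever the lens; pixels are square), "cx", "cy" (the principal point, pixels), "k1" (the pictures are not rectified: a ray, as slopes to the right and down, at radius r is drawn at 1 + k1 r^2 times it, then the intrinsics apply), "origin" and "orientation" of the camera in the world. Camera axes: x right, y down, z forward; pixel columns grow to the right and rows downward; lengths in mm; the calibration is good to about 2 mm. A picture is of the moment at which its call begins. There is no depth.
- ticket.finish_job(): hands the job in, once; it reports no verdict.
The state is a dict: "time_s": time; "joints": joint angles; "dq": joint speeds; "tau": joint torques, N m; "eef_pos": TCP position; "ee_rot": TCP orientation; "force": force on the tool from outside, world axes, zero at the start; "wrist_torque": the same for the moment, N m; "grip_width": opening from 0.0 (shut) to 1.0 (fully open).
Only numpy, scipy, OpenCV 4.12 (cv2) and the standard library are available. Lean on these libraries where they do the work, as an engineer would, in place of code of your own. Each camera call takes 0.05 s, during which the arm holds its last target.

## Working session

There is one attempt and no reset: what is moved stays moved. The work goes in short steps, Python scripts to look and compute and a tool call to move; the robot and the scene stay as the last step left them, time stands still between calls to the robot, and variables do not carry over. Pictures are saved under pics/ and viewed, and the job is handed in when it is done.

Besides the shell and the picture viewer there is one more tool, called as name([rows], argument=value, ...), one row to a line, values as JSON. step_arm: Moves the arm, as the interface text tells. Its arguments: {"type":"object","properties":{"commands":{"type":"array","items":{"type":"array"}},"gripper":{"type":"number"},"force":{"type":"number"}},"required":["commands"]}

```bash
mkdir -p pics; ls
python3 - <<'E'
from rig import ctrl, capture, ticket
import cv2
print(ctrl.sense())
for n in ("scene","top","wrist"):
    c=capture(n); cv2.imwrite(f"pics/{n}0.png",c["image"]); print(n,{k:v for k,v in c.items() if k!="image"})
E
```

```text
pics
{'time_s': 0.0, 'joints': array([ 8.97557754e-01,  3.13409445e-01,  1.49848675e+00,  3.80522325e-05,
        1.33097226e+00, -2.23383196e-01]), 'dq': array([ 0.0005494 , -0.00153127, -0.00034029, -0.00133068,  0.00088886,
       -0.00066032]), 'tau': array([-9.48488305e-04, -4.12273800e+01, -2.59738147e+01, -2.78808184e-04,
        4.39268129e-03, -2.09714938e-05]), 'eef_pos': array([228.12057646, 472.56640742, 241.73711632]), 'ee_rot': array([ 0.68908679,  0.15731244,  0.68950136, -0.1581141 ]), 'force': array([-0.330871  ,  0.46455986,  0.02360268]), 'wrist_torque': array([ 0.00439604, -0.00818796,  0.06595873]), 'grip_width': 0.9996757684145783}
scene {'fov_y': 48.55081542829378, 'cx': 315.69289802848397, 'cy': 243.2325462345904, 'k1': 0.030111909066402907, 'origin': array([965.16478343, 546.44876286, 966.14685547]), 'orientation': array([-0.09274833,  0.27946359,  0.90367584, -0.3109145 ])}
top {'fov_y': 44.37232000873855, 'cx': 317.42088224897225, 'cy': 247.55967842931298, 'k1': 0.06549813683952561, 'origin': array([ 402.42189204,   -6.96167227, 1592.34333511]), 'orientation': array([ 0.04772346, -0.70428781,  0.70706371, -0.04197681])}
wrist {'fov_y': 71.39626884639986, 'cx': 318.08553816629336, 'cy': 243.87752590287036, 'k1': -0.0404628555276762, 'origin': array([169.732666  , 502.56820191, 373.64532545]), 'orientation': array([0.11345029, 0.83961368, 0.52654355, 0.07021249])}
```

View pics/scene0.png

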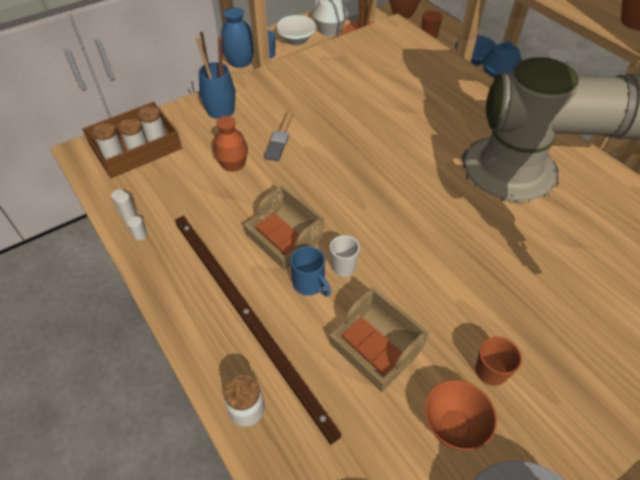

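View pics/top0.png

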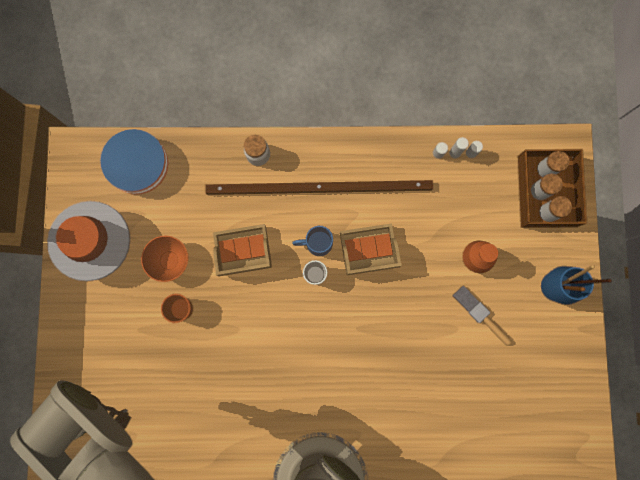

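View pics/wrist0.png

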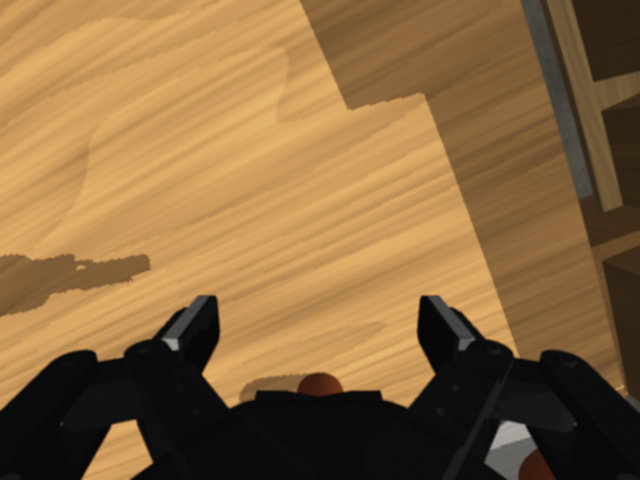

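```bash
cat > h.py <<'E'
import numpy as np, cv2
from scipy.spatial.transform import Rotation as R
def K(c):
    f=240/np.tan(np.radians(c["fov_y"])/2); return f
def rot(c):
    q=c["orientation"]; return R.from_quat([q[1],q[2],q[3],q[0]]).as_matrix()
def ray(c,u,v):
    f=K(c); xd=np.array([(u-c["cx"])/f,(v-c["cy"])/f]); rd=np.hypot(*xd); r=rd
    for _ in range(20): r=rd/(1+c["k1"]*r*r)
    s=xd*(r/rd if rd>0 else 1)
    return rot(c)@np.array([s[0],s[1],1.])
def plane(c,u,v,z):
    d=ray(c,u,v); o=np.array(c["origin"]); return (o+d*(z-o[2])/d[2])
def proj(c,p):
    q=rot(c).T@(np.array(p,float)-c["origin"]); s=q[:2]/q[2]; s=s*(1+c["k1"]*(s@s)); return s*K(c)+[c["cx"],c["cy"]]
def tri(obs):
    A=np.zeros((3,3));b=np.zeros(3)
    for c,u,v in obs:
        d=ray(c,u,v);d/=np.linalg.norm(d);P=np.eye(3)-np.outer(d,d);A+=P;b+=P@np.array(c["origin"])
    p=np.linalg.solve(A,b)
    return p,[np.linalg.norm(proj(c,p)-[u,v]) for c,u,v in obs]
E
python3 - <<'E'
import cv2
t=cv2.imread('pics/top0.png');s=cv2.imread('pics/scene0.png')
a=cv2.resize(t[215:285,200:410],None,fx=3.8,fy=3.8,interpolation=cv2.INTER_CUBIC);cv2.imwrite('pics/c1.png',a)
b=cv2.resize(s[180:400,230:440],None,fx=2.7,fy=2.7,interpolation=cv2.INTER_CUBIC);cv2.imwrite('pics/c2.png',b)
E
```

```text
(no output)
```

View pics/c1.png

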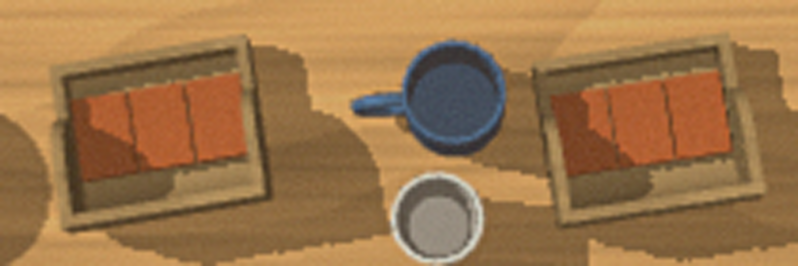

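View pics/c2.png

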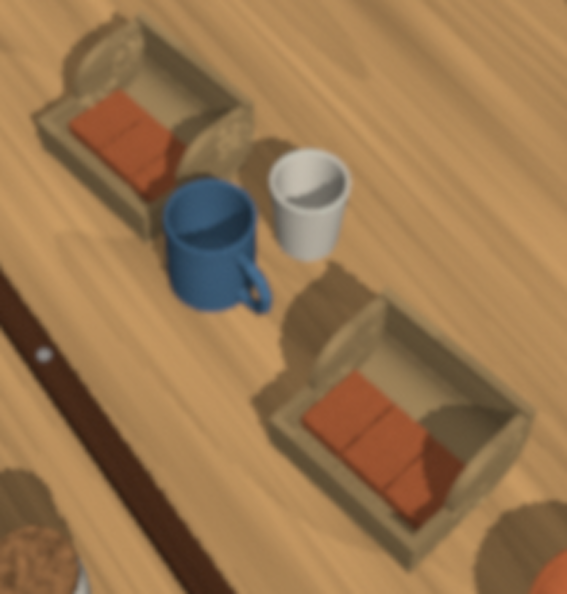

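```bash
cat > m.py <<'E'
from h import *
from rig import capture
T=capture("top");S=capture("scene")
t=lambda x,y:((x+.5)/3.8-.5+200,(y+.5)/3.8-.5+215)
s=lambda x,y:((x+.5)/2.7-.5+230,(y+.5)/2.7-.5+180)
P={'L nearL':(t(67,229),s(532,412)),'L nearR':(t(268,197),s(387,295)),'L farL':(t(53,69),s(410,565)),'L farR':(t(245,38),s(270,427)),
'R nearL':(t(563,224),s(250,108)),'R nearR':(t(763,192),s(137,14)),'R farL':(t(537,69),s(150,237)),'R farR':(t(727,37),s(38,118))}
for k,(a,b) in P.items():
    p,e=tri([(T,*a),(S,*b)]); z=85 if 'near' in k else 37
    print(k,p.round(1),np.round(e,1),'top@z',plane(T,*a,z).round(1)[:2],'scene@z',plane(S,*b,z).round(1)[:2])
# batten near face, dark mask
im=T["image"].astype(int); m=((im.sum(2)<180)&(im[...,2]>im[...,0]+15)).astype('uint8')
m[:170]=0;m[205:]=0;m[:,:200]=0;m[:,440:]=0
r=cv2.minAreaRect(np.argwhere(m)[:,::-1].astype('float32'));print(r)
for u in range(215,430,30):
    col=np.where(m[:,u])[0]; print(u,col.min(),col.max(),plane(T,u,col.min()-.5,22)[:2].round(1),plane(T,u,col.max()+.5,22)[:2].round(1))
for n,u,v,z in [('mug',319.5,240,82),('tumbler',315,272,75),('bowl',165,258,55),('cup',177,308,70),('vase',487,254,135),('brush',482,315,10)]:
    print(n,plane(T,u,v,z).round(0))
E
python3 m.py
```

```text
L nearL [526.7 263.3  74.8] [0.3 0.5] top@z [525.3 262.2] scene@z [532.3 266. ]
L nearR [548.  127.9  69.6] [0.1 0.1] top@z [546.3 126.7] scene@z [555.3 134.9]
L farL [645.8 286.   15.6] [0.3 0.4] top@z [642.  282.6] scene@z [653.6 291.3]
L farR [666.7 148.6  23. ] [0.4 0.6] top@z [663.5 147.9] scene@z [671.9 153.8]
R nearL [529.4 -74.4  74.5] [0.7 0.8] top@z [527.2 -72.7] scene@z [535.9 -68.3]
R nearR [ 551.2 -210.3   80.7] [1.2 1.3] top@z [ 548.4 -207.8] scene@z [ 555.3 -208.8]
R farL [644.2 -57.7   5. ] [0.5 0.7] top@z [640.5 -57.6] scene@z [653.9 -36.6]
R farR [ 664.5 -192.7   36.8] [0.8 1. ] top@z [ 662.5 -191.3] scene@z [ 666.2 -194.1]
((318.98681640625, 187.3021240234375), (9.620927810668945, 226.14840698242188), 88.91908264160156)
215 185 194 [777.3 283.9] [749.5 283.4]
245 185 193 [777.  202.3] [752. 202.]
275 187 192 [771.1 120.5] [754.5 120.4]
305 184 192 [779.1  38.7] [754.1  38.8]
335 183 191 [781.4 -43. ] [756.4 -42.9]
365 183 191 [ 780.9 -124.7] [ 755.9 -124.4]
395 182 190 [ 783.1 -206.2] [ 758.2 -205.8]
425 181 190 [ 785.3 -287.5] [ 757.6 -286.8]
mug [615.  -0.  82.]
tumbler [532.  12.  75.]
bowl [573. 405.  55.]
cup [442. 366.  70.]
vase [ 571. -415.  135.]
brush [ 422. -430.   10.]
```

```bash
cat > traj.py <<'E'
import numpy as np
def tcp(rim,yaw,th,d=13,half=42.5,tipdz=-2,lat=0):
    # rim: outer rim mid xy ; returns TCP
    x=60-20-40*th-32*np.cos(th)-(45-d)*np.sin(th); z=40-32*np.sin(th)+(45-d)*np.cos(th)
    c,s=np.cos(yaw),np.sin(yaw); a=x-half
    return np.array([rim[0]+a*c-lat*s,rim[1]+a*s+lat*c,z+tipdz])
E
python3 - <<'E'
from h import *; from rig import ctrl; from traj import tcp
print(ctrl.nose_length); s=ctrl.sense(); q=s["ee_rot"]; M=R.from_quat([q[1],q[2],q[3],q[0]]).as_matrix(); print(M.round(3), s["eef_pos"])
y=M[:,1]; print('jaw ang',np.arctan2(y[1],y[0]))
for rim in ((536,194.5),(538,-140)):
  for th in np.arange(0,1.5,.2): print(round(th,2),tcp(rim,.155,th).round(1))
E
```

```text
11.0
[[-0.     0.435  0.901]
 [-0.     0.901 -0.435]
 [-1.    -0.001 -0.   ]] [228.18730442 472.70497458 242.04973096]
jaw ang 1.1210220039513406
0.0 [501.9 189.2  70. ]
0.2 [488.4 187.1  63. ]
0.4 [476.3 185.2  55. ]
0.6 [465.9 183.5  46.3]
0.8 [457.2 182.2  37.3]
1.0 [450.3 181.1  28.4]
1.2 [445.2 180.3  19.8]
1.4 [441.7 179.8  11.9]
0.0 [ 503.9 -145.3   70. ]
0.2 [ 490.4 -147.4   63. ]
0.4 [ 478.3 -149.3   55. ]
0.6 [ 467.9 -151.    46.3]
0.8 [ 459.2 -152.3   37.3]
1.0 [ 452.3 -153.4   28.4]
1.2 [ 447.2 -154.2   19.8]
1.4 [ 443.7 -154.7   11.9]
```

step_arm([
  [[0.75, -0.75, 0], -0.044],
  [[0.75, -0.75, 0], -0.044],
  [[0.75, -0.75, 0], -0.044],
  [[0.75, -0.75, 0], -0.044],
  [[0.75, -0.75, 0], -0.044],
], gripper=-1, force=60)

```text
time_s: 0.75
eef_pos: [379.2, 321.4, 242.4]
ee_rot: [0.594, 0.384, 0.594, -0.383]
force: [-0.3, 0.6, 0.8]
grip_width: 0.999
```

step_arm([
  [[0.75, -0.75, 0], -0.044],
  [[0.75, -0.75, 0], -0.044],
  [[0.75, -0.75, 0], 0],
  [[0.75, -0.75, 0], 0],
  [[0, 0, 0], 0],
])

```text
time_s: 1.25
eef_pos: [500.9, 199.4, 241.7]
ee_rot: [0.536, 0.461, 0.536, -0.462]
force: [-0.5, 0.4, -0.5]
grip_width: 1.001
```

step_arm([
  [[0.32, -0.21, -0.7], 0],
  [[0, 0, -0.7], 0],
  [[0, 0, -0.6], 0],
  [[0, 0, 0], 0],
])

```text
time_s: 1.65
eef_pos: [509.3, 194.5, 159.5]
ee_rot: [0.535, 0.459, 0.538, -0.462]
force: [0.7, -0.6, 1.1]
grip_width: 1.001
```

Run:
```python
from rig import ctrl, capture
import cv2
for n in ("scene","wrist"):
    c=capture(n); cv2.imwrite(f"pics/{n}1.png",c["image"])
    if n=="scene": cv2.imwrite("pics/sc1.png",cv2.resize(c["image"][200:430,250:530],None,fx=2.8,fy=2.6))
s=ctrl.sense(); print(s["eef_pos"],s["time_s"])
```

```text
[511.0897989  194.74931946 163.03393292] 1.75
```

View pics/sc1.png

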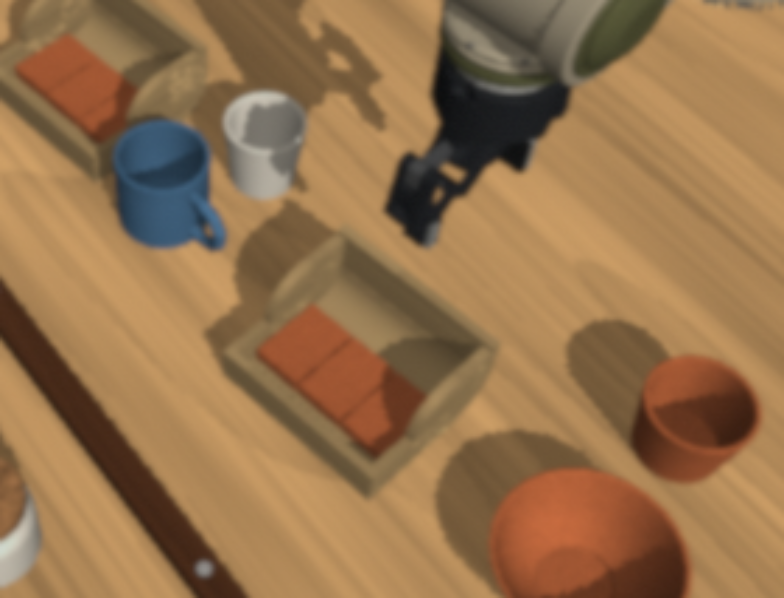

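View pics/wrist1.png

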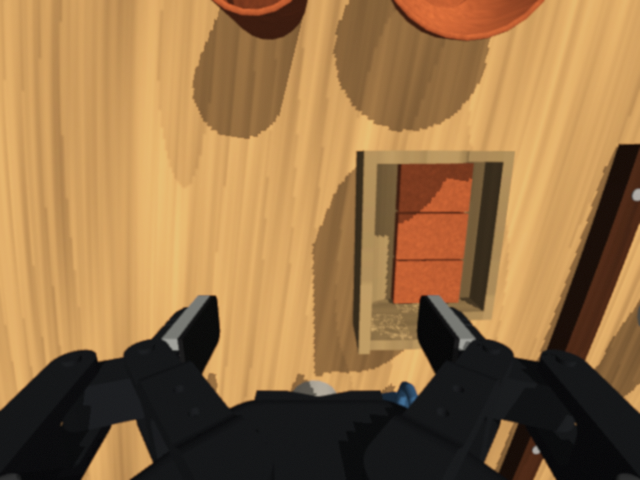

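```bash
cat > w.py <<'E'
from h import *
from rig import capture
import sys
W=capture("wrist")
E
python3 - <<'E'
exec(open('w.py').read())
for u,v,z in [(357,152,85),(360,353,85),(377,164,85),(371,352,85),(514,152,37),(491,318,37),(200,330,160),(438,330,160)]:
    print(u,v,plane(W,u,v,z).round(1))
# finger tips, tcp
from rig import ctrl
p=ctrl.sense()["eef_pos"]; print(p)
for h in (-57,-42.5,42.5,57):
    for dz in (-2,2,11): print(h,dz,proj(W,p+np.array([h*.988,h*.154,dz])).round(0))
E
python3 - <<'E'
import cv2; im=cv2.imread('pics/wrist1.png'); cv2.imwrite('pics/w1c.png',cv2.resize(im[140:380,150:530],None,fx=2,fy=2,interpolation=cv2.INTER_CUBIC))
E
```

```text
357 152 [526.  265.5  85. ]
360 353 [553.6 128.7  85. ]
377 164 [539.4 260.4  85. ]
371 352 [561.3 130.7  85. ]
514 152 [649.  285.4  37. ]
491 318 [671.3 148.6  37. ]
200 330 [461.4 176.7 160. ]
438 330 [568.3 193.2 160. ]
[511.48023518 194.75212148 163.68427878]
-57 -2 [186. 311.]
-57 2 [182. 316.]
-57 11 [174. 326.]
-42.5 -2 [218. 312.]
-42.5 2 [216. 316.]
-42.5 11 [209. 326.]
42.5 -2 [411. 311.]
42.5 2 [414. 316.]
42.5 11 [420. 326.]
57 -2 [444. 311.]
57 2 [447. 315.]
57 11 [456. 326.]
```

View pics/w1c.png

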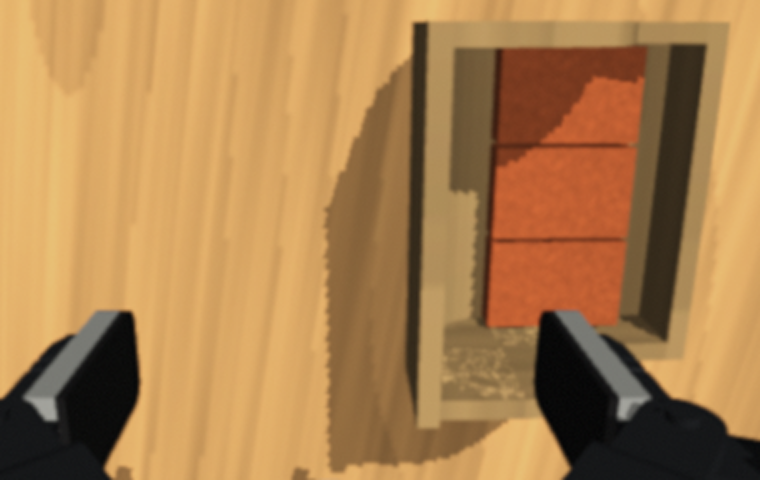

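step_arm([
  [[0.18, -0.04, -0.6], 0],
  [[0, 0, -0.6], 0],
  [[0, 0, -0.6], 0],
  [[0, 0, -0.53], 0],
  [[0, 0, 0], 0],
])

```text
time_s: 2.3
eef_pos: [517.6, 192.8, 68.2]
ee_rot: [0.536, 0.46, 0.537, -0.461]
force: [-1.0, 0.1, 1.0]
grip_width: 0.999
```

```bash
cat > look.py <<'E'
from rig import ctrl, capture
import cv2,sys
k=sys.argv[1]; x0,y0,x1,y1=map(int,sys.argv[2:6])
c=capture("scene"); a=cv2.resize(c["image"][y0:y1,x0:x1],(560,int(560*(y1-y0)/(x1-x0))),interpolation=cv2.INTER_CUBIC)
cv2.imwrite(f"pics/s{k}.png",a[:600])
if len(sys.argv)>6:
    cv2.imwrite(f"pics/w{k}.png",capture("wrist")["image"])
s=ctrl.sense(); print(s["eef_pos"].round(1),s["time_s"],s["force"].round(2),s["joints"].round(2))
E
python3 look.py 2 300 220 500 430 w
```

```text
[519.1 193.   70.7] 2.4 [ 0.5  -0.64  0.35] [ 0.14  0.57  1.61  0.    0.97 -0.01]
```

View pics/s2.png

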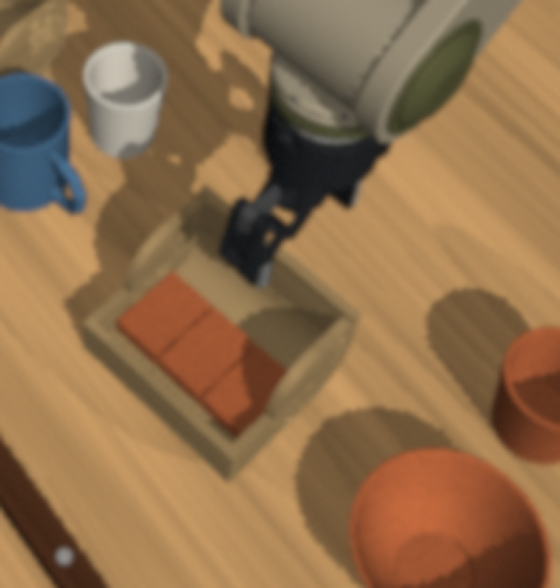

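View pics/w2.png

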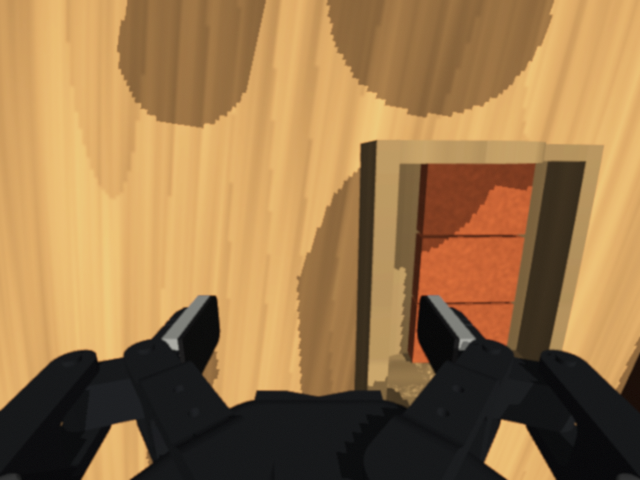

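step_arm([
  [[-0.25, -0.04, 0], 0],
  [[-0.17, -0.025, -0.09], 0],
  [[-0.17, -0.025, -0.09], 0],
  [[-0.15, -0.025, -0.1], 0],
  [[-0.15, -0.025, -0.1], 0],
])

```text
time_s: 2.9
eef_pos: [482.5, 187.2, 53.9]
ee_rot: [0.537, 0.46, 0.537, -0.46]
force: [0.6, 0.8, 1.2]
grip_width: 1.002
```

```bash
python3 look.py 3 300 220 500 430 w
```

```text
[481.8 187.1  53.4] 3.0 [-0.05  0.58  0.58] [ 0.14  0.53  1.73 -0.    0.88 -0.01]
```

View pics/s3.png

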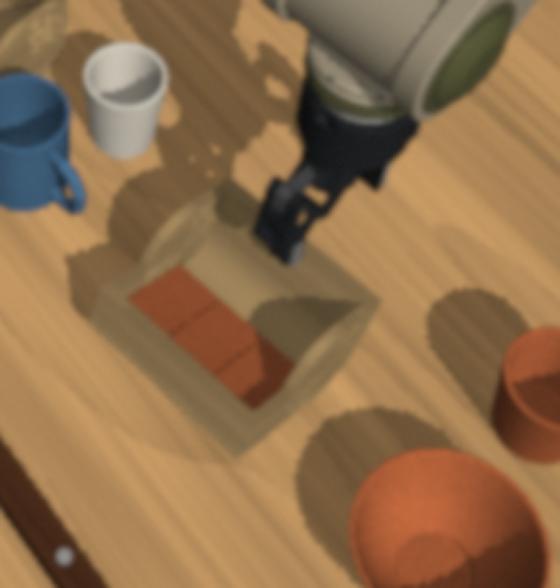

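View pics/w3.png

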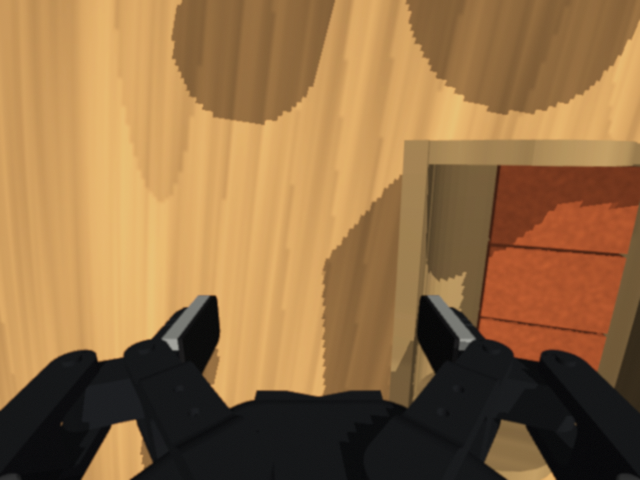

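step_arm([
  [[-0.14, -0.02, -0.1], 0],
  [[-0.13, -0.02, -0.11], 0],
  [[-0.12, -0.02, -0.11], 0],
  [[-0.11, -0.015, -0.11], 0],
  [[-0.09, -0.015, -0.11], 0],
])

```text
time_s: 3.5
eef_pos: [458.7, 183.5, 31.9]
ee_rot: [0.537, 0.46, 0.537, -0.46]
force: [2.2, -0.4, 0.9]
grip_width: 1.005
```

```bash
python3 look.py 4 300 220 500 430 w
```

```text
[458.2 183.5  31.7] 3.6 [ 1.58 -0.1   1.72] [ 0.14  0.53  1.81  0.    0.8  -0.01]
```

View pics/s4.png

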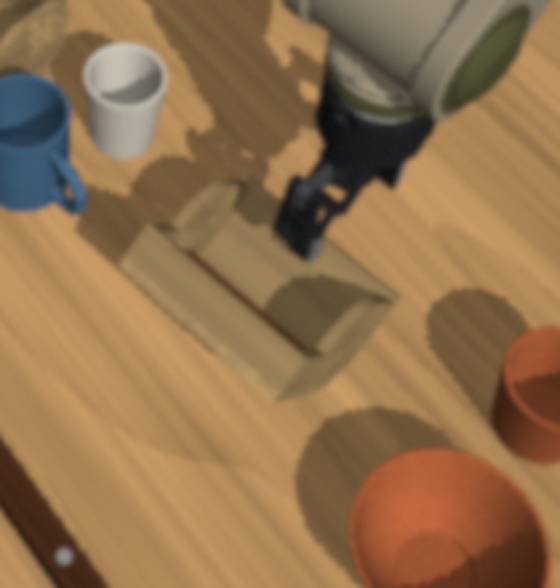

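View pics/w4.png

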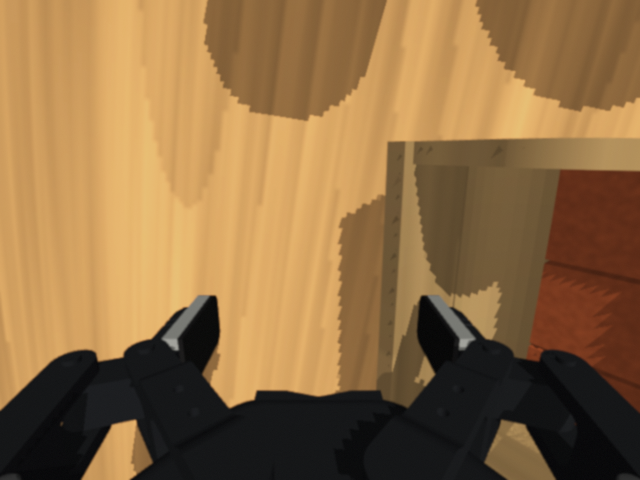

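step_arm([
  [[-0.07, -0.01, -0.11], 0],
  [[-0.06, -0.01, -0.11], 0],
  [[-0.05, -0.01, -0.11], 0],
  [[-0.04, -0.005, -0.1], 0],
  [[-0.03, -0.005, -0.08], 0],
])

```text
time_s: 4.1
eef_pos: [448.7, 181.9, 11.4]
ee_rot: [0.537, 0.46, 0.537, -0.46]
force: [-1.8, -0.8, 2.6]
grip_width: 1.004
```

```bash
python3 look.py 5 300 220 500 430 w
```

```text
[448.7 181.9  11.4] 4.2 [-1.49 -0.68  2.54] [ 0.14  0.55  1.85  0.    0.74 -0.01]
```

View pics/s5.png

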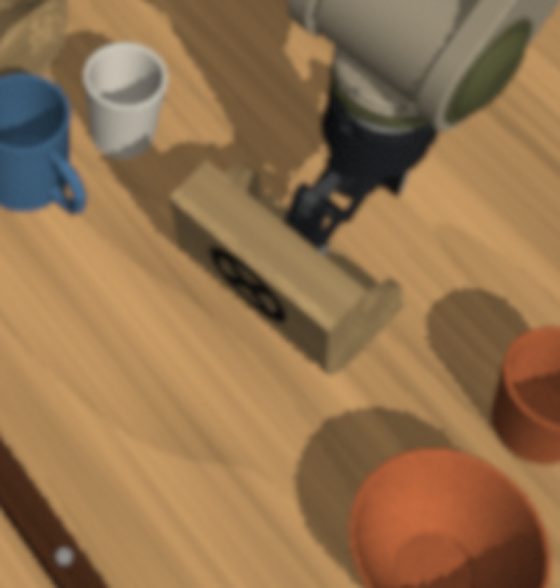

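View pics/w5.png

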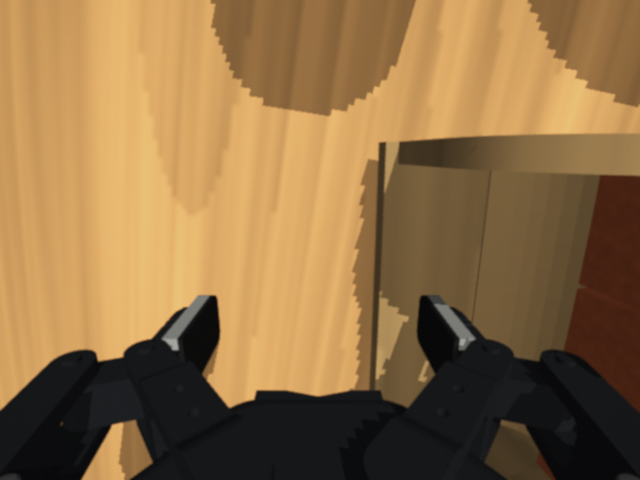

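step_arm([
  [[-0.01, 0, -0.04], 0],
  [[-0.01, 0, -0.03], 0],
  [[0, 0, 0], 0],
  [[0, 0, 0], 0],
  [[0, 0, 0], 0],
])

```text
time_s: 4.7
eef_pos: [448.4, 182.0, 9.2]
ee_rot: [0.537, 0.46, 0.537, -0.46]
force: [-1.2, -0.0, 1.7]
grip_width: 1.0
```

step_arm([
  [[0, 0, 0], 0],
  [[0, 0, 0], 0],
  [[0, 0, 0], 0],
  [[0, 0, 0], 0],
])

```text
time_s: 5.1
eef_pos: [448.3, 182.0, 9.1]
ee_rot: [0.537, 0.46, 0.537, -0.46]
force: [-0.6, -0.5, 1.8]
grip_width: 1.001
```

```bash
python3 look.py 6 300 220 500 430
python3 - <<'E'
from rig import capture
import cv2
t=capture("top");cv2.imwrite("pics/t6.png",cv2.resize(t["image"][205:305,190:330],None,fx=5,fy=5,interpolation=cv2.INTER_CUBIC))
E
```

```text
[448.3 182.    9.1] 5.15 [-0.45 -0.59  2.82] [ 0.14  0.56  1.85 -0.    0.74 -0.01]
```

View pics/s6.png

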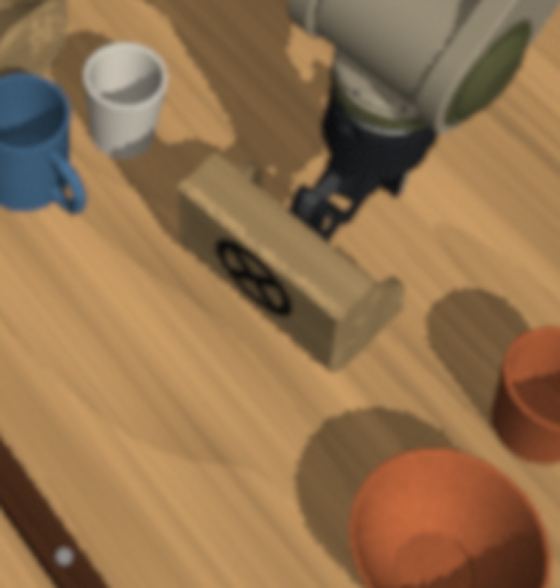

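View pics/t6.png

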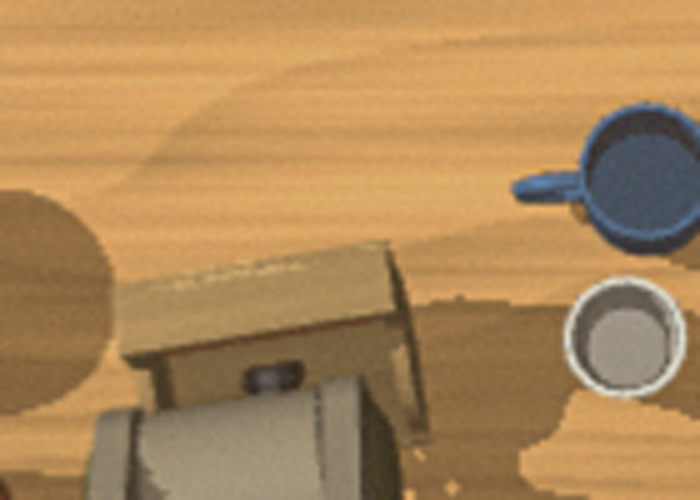

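Run:
```python
from h import *
from rig import capture
T=capture("top");S=capture("scene")
t=lambda x,y:((x+.5)/5-.5+190,(y+.5)/5-.5+205)
s=lambda x,y:((x+.5)/2.8-.5+300,(y+.5)/2.8-.5+220)
for n,a,b in [('uL',(112,290),(335,322)),('uR',(387,243),(181,190)),('rL',(120,360),(375,300)),('rR',(393,312),(213,157))]:
    p,e=tri([(T,*t(*a)),(S,*s(*b))]);print(n,p.round(1),np.round(e,1))
# bottom edge of underside seen in scene -> bench contact
for b in [(335,368),(181,235)]: print(plane(S,*s(*b),0).round(1))
```

```text
uL [556.  270.6 107.2] [0.8 1.1]
uR [577.8 133.2 107.5] [0.1 0.2]
rL [520.2 268.9  97.4] [0.2 0.2]
rR [543.7 128.  112.3] [0.7 0.9]
[530.5 262.1   0. ]
[553.6 113.8   0. ]
```

step_arm([
  [[0.02, 0, 0.07], 0],
  [[0.03, 0.005, 0.08], 0],
  [[0.04, 0.005, 0.1], 0],
  [[0.05, 0.01, 0.11], 0],
  [[0.06, 0.01, 0.11], 0],
])

```text
time_s: 5.8
eef_pos: [456.7, 183.2, 28.4]
ee_rot: [0.537, 0.46, 0.537, -0.46]
force: [1.0, 0.2, 0.9]
grip_width: 1.0
```

step_arm([
  [[0.07, 0.01, 0.11], 0],
  [[0.09, 0.015, 0.11], 0],
  [[0.11, 0.015, 0.11], 0],
  [[0.12, 0.02, 0.11], 0],
  [[0, 0, 0], 0],
])

```text
time_s: 6.3
eef_pos: [472.8, 185.7, 46.1]
ee_rot: [0.537, 0.461, 0.536, -0.46]
force: [0.3, -0.4, 1.2]
grip_width: 1.0
```

```bash
python3 look.py 7 300 220 500 430
```

```text
[472.2 185.6  45.7] 6.35 [1.32 0.2  0.69] [ 0.14  0.53  1.76 -0.    0.85 -0.01]
```

View pics/s7.png

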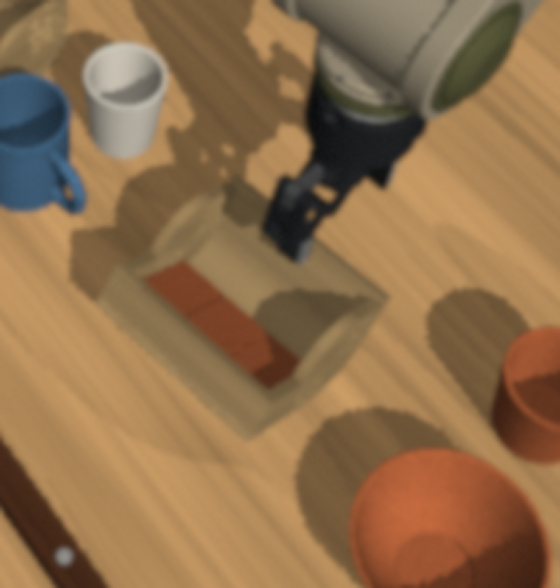

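Following well; finish easing down.

step_arm([
  [[0.12, 0.02, 0.1], 0],
  [[0.13, 0.02, 0.1], 0],
  [[0.13, 0.025, 0.1], 0],
  [[0.13, 0.025, 0.09], 0],
  [[0.13, 0.02, 0.09], 0],
])

```text
time_s: 6.85
eef_pos: [498.0, 190.0, 64.9]
ee_rot: [0.537, 0.46, 0.537, -0.46]
force: [1.4, -0.5, 0.2]
grip_width: 1.0
```

step_arm([
  [[0.13, 0.02, 0.08], 0],
  [[0.13, 0.02, 0.05], 0],
  [[0.15, 0.02, 0], 0],
  [[0.15, 0.02, 0], 0],
  [[0, 0, 0], 0],
])

```text
time_s: 7.35
eef_pos: [520.4, 193.2, 69.7]
ee_rot: [0.537, 0.46, 0.537, -0.46]
force: [0.0, 0.6, -0.1]
grip_width: 1.005
```

```bash
python3 look.py 8 300 220 500 430 w
```

```text
[519.7 193.1  69.6] 7.45 [-0.22 -0.57 -0.08] [ 0.14  0.57  1.6  -0.    0.97 -0.01]
```

View pics/s8.png

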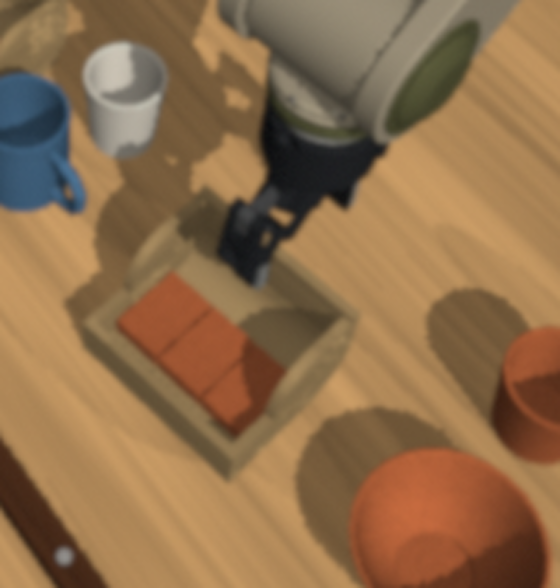

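View pics/w8.png

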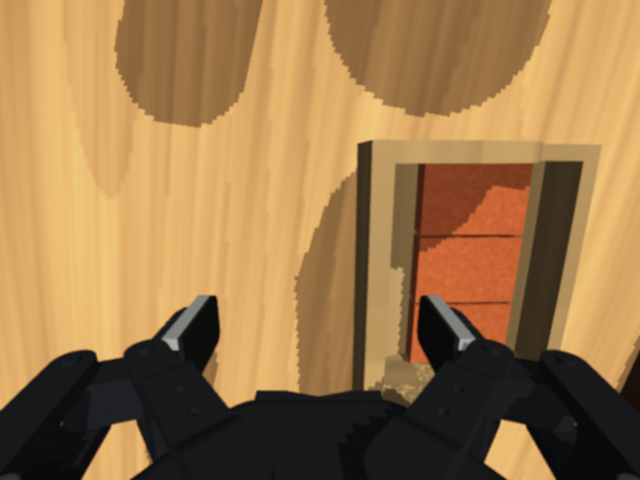

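step_arm([
  [[0, 0, 0.9], 0],
  [[0, 0, 0.9], 0],
  [[0, 0, 0.9], 0],
  [[0, -0.93, 0], 0],
  [[0, -0.93, 0], 0],
])

```text
time_s: 7.95
eef_pos: [519.7, 118.4, 178.8]
ee_rot: [0.538, 0.46, 0.537, -0.459]
force: [0.6, -1.1, -0.9]
grip_width: 0.999
```

step_arm([
  [[0.05, -0.93, 0], 0],
  [[0, -0.93, 0], 0],
  [[0, -0.93, 0], 0],
  [[0, -0.93, 0], 0],
  [[0, -0.93, 0], 0],
])

```text
time_s: 8.45
eef_pos: [521.4, -68.6, 177.9]
ee_rot: [0.537, 0.46, 0.537, -0.46]
force: [0.3, 0.2, 0.1]
grip_width: 0.996
```

step_arm([
  [[0, -0.93, 0], 0],
  [[0, -0.93, 0], 0],
  [[0, 0, -0.4], 0],
  [[0, 0, 0], 0],
  [[0, 0, 0], 0],
])

```text
time_s: 8.95
eef_pos: [521.7, -141.1, 162.0]
ee_rot: [0.537, 0.46, 0.537, -0.46]
force: [0.9, -0.2, 1.2]
grip_width: 1.0
```

```bash
python3 look.py 9 230 170 430 360 w
```

```text
[ 522.1 -141.   162.6] 9.05 [-0.18  0.51  0.71] [-0.48  0.42  1.56  0.    1.16 -0.64]
```

View pics/w9.png

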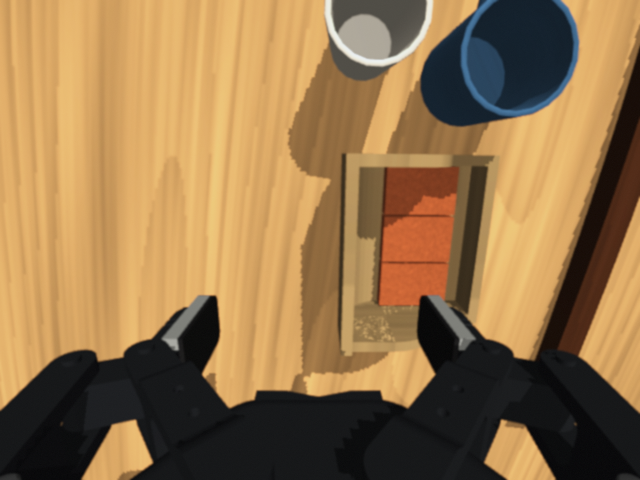

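step_arm([
  [[-0.1, 0, -0.6], 0],
  [[0, 0, -0.6], 0],
  [[0, 0, -0.6], 0],
  [[0, 0, -0.52], 0],
  [[0, 0, 0], 0],
])

```text
time_s: 9.55
eef_pos: [516.9, -140.5, 67.4]
ee_rot: [0.536, 0.46, 0.538, -0.46]
force: [0.0, -0.1, 0.5]
grip_width: 0.998
```

```bash
python3 look.py 10 230 170 430 360 w
```

```text
[ 518.3 -141.4   70. ] 9.65 [0.2  0.43 0.81] [-0.48  0.54  1.66 -0.    0.95 -0.64]
```

View pics/w10.png

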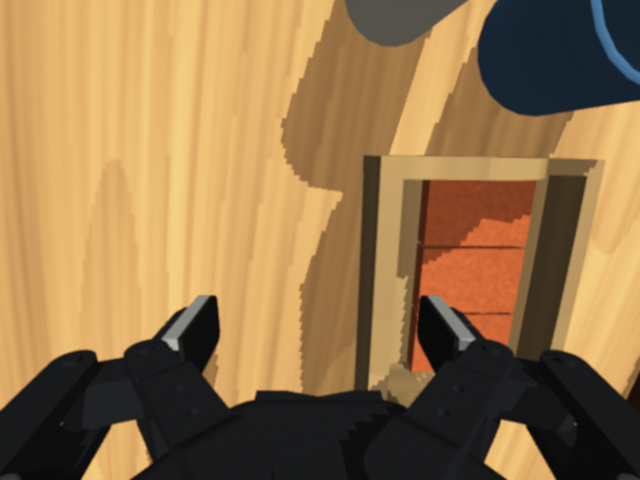

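View pics/s10.png

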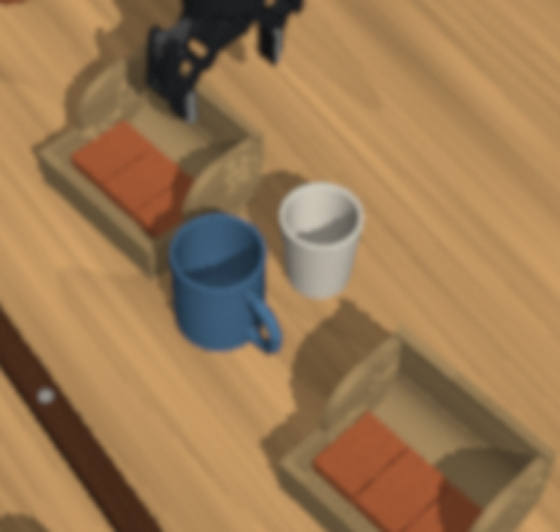

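Same relative pose as for the left crate; repeat the rock.

step_arm([
  [[-0.25, -0.04, 0], 0],
  [[-0.17, -0.025, -0.09], 0],
  [[-0.17, -0.025, -0.09], 0],
  [[-0.15, -0.025, -0.1], 0],
  [[-0.15, -0.025, -0.1], 0],
])

```text
time_s: 10.15
eef_pos: [481.8, -147.4, 53.7]
ee_rot: [0.537, 0.46, 0.537, -0.46]
force: [0.0, 0.3, 1.5]
grip_width: 1.0
```

step_arm([
  [[-0.14, -0.02, -0.1], 0],
  [[-0.13, -0.02, -0.11], 0],
  [[-0.12, -0.02, -0.11], 0],
  [[-0.11, -0.015, -0.11], 0],
  [[-0.09, -0.015, -0.11], 0],
])

```text
time_s: 10.65
eef_pos: [458.4, -150.9, 31.9]
ee_rot: [0.537, 0.46, 0.537, -0.46]
force: [1.5, 0.4, 1.2]
grip_width: 1.002
```

```bash
python3 look.py 11 230 170 430 360 w
```

```text
[ 458.  -150.7   31.7] 10.75 [0.69 0.01 1.49] [-0.56  0.51  1.84 -0.    0.79 -0.71]
```

View pics/w11.png

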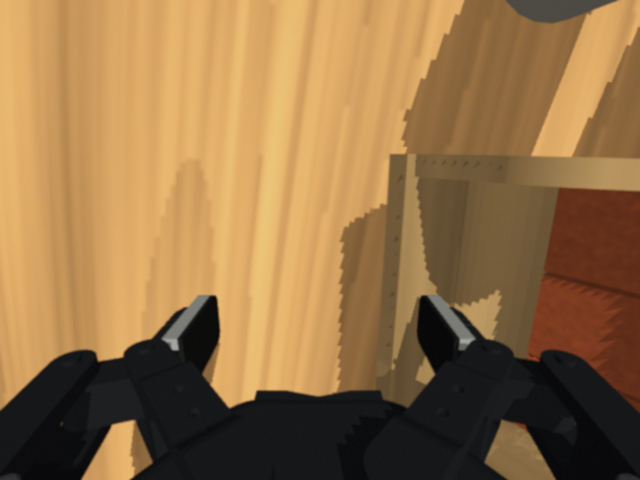

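View pics/s11.png

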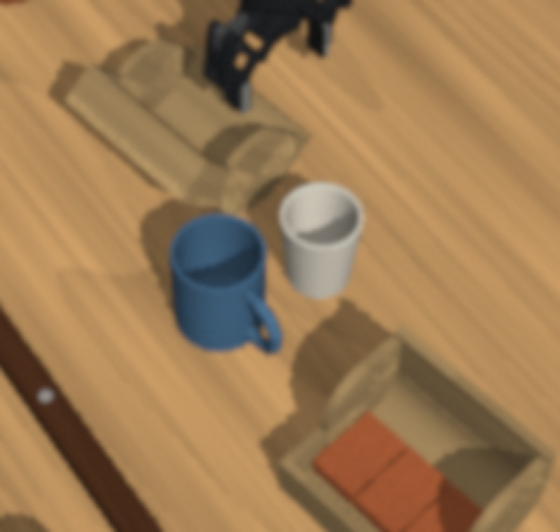

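step_arm([
  [[-0.07, -0.01, -0.11], 0],
  [[-0.06, -0.01, -0.11], 0],
  [[-0.05, -0.01, -0.11], 0],
  [[-0.04, -0.005, -0.1], 0],
  [[-0.03, -0.005, -0.08], 0],
])

```text
time_s: 11.25
eef_pos: [448.4, -152.4, 11.5]
ee_rot: [0.537, 0.46, 0.537, -0.46]
force: [-0.6, 0.5, 2.2]
grip_width: 0.998
```

step_arm([
  [[-0.01, 0, -0.04], 0],
  [[-0.01, 0, -0.03], 0],
  [[0, 0, 0], 0],
  [[0, 0, 0], 0],
  [[0, 0, 0], 0],
])

```text
time_s: 11.75
eef_pos: [447.9, -152.4, 9.2]
ee_rot: [0.537, 0.46, 0.537, -0.46]
force: [-1.3, 0.2, 1.8]
grip_width: 0.997
```

step_arm([
  [[0, 0, 0], 0],
  [[0, 0, 0], 0],
  [[0, 0, 0], 0],
  [[0, 0, 0], 0],
  [[0, 0, 0], 0],
])

```text
time_s: 12.25
eef_pos: [447.9, -152.4, 9.1]
ee_rot: [0.537, 0.46, 0.537, -0.46]
force: [-0.9, 0.2, 2.2]
grip_width: 1.001
```

```bash
python3 look.py 12 230 170 430 360 w
```

```text
[ 447.9 -152.4    9.1] 12.35 [-0.94  0.76  2.33] [-0.58  0.54  1.88  0.    0.72 -0.73]
```

View pics/w12.png

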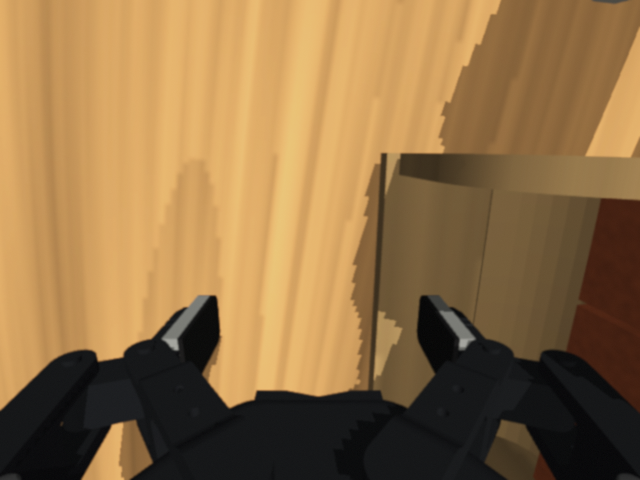

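View pics/s12.png

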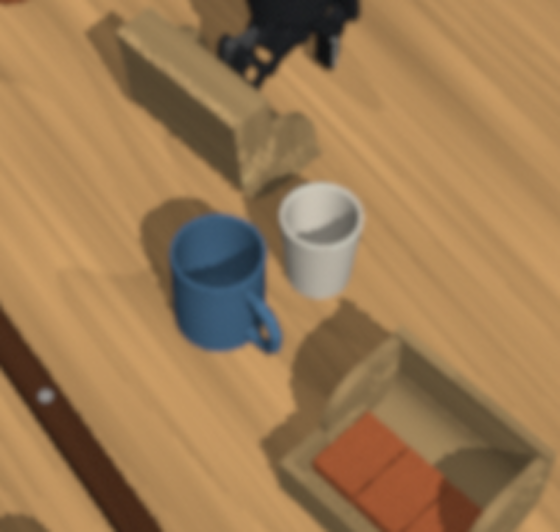

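The right crate lies back with a bare underside, so the left one is marked. Easing it down.

step_arm([
  [[0.02, 0, 0.07], 0],
  [[0.03, 0.005, 0.08], 0],
  [[0.04, 0.005, 0.1], 0],
  [[0.05, 0.01, 0.11], 0],
  [[0.06, 0.01, 0.11], 0],
])

```text
time_s: 12.85
eef_pos: [456.3, -151.3, 28.4]
ee_rot: [0.537, 0.46, 0.537, -0.46]
force: [1.6, 0.3, 0.1]
grip_width: 0.997
```

step_arm([
  [[0.07, 0.01, 0.11], 0],
  [[0.09, 0.015, 0.11], 0],
  [[0.11, 0.015, 0.11], 0],
  [[0.12, 0.02, 0.11], 0],
  [[0, 0, 0], 0],
])

```text
time_s: 13.35
eef_pos: [472.2, -148.8, 46.1]
ee_rot: [0.537, 0.46, 0.537, -0.46]
force: [0.7, 0.3, 1.3]
grip_width: 0.998
```

step_arm([
  [[0.12, 0.02, 0.1], 0],
  [[0.13, 0.02, 0.1], 0],
  [[0.13, 0.025, 0.1], 0],
  [[0.13, 0.025, 0.09], 0],
  [[0.13, 0.02, 0.09], 0],
])

```text
time_s: 13.85
eef_pos: [497.5, -144.3, 64.9]
ee_rot: [0.537, 0.46, 0.537, -0.46]
force: [0.9, -0.6, -1.3]
grip_width: 1.002
```

step_arm([
  [[0.13, 0.02, 0.08], 0],
  [[0.13, 0.02, 0.05], 0],
  [[0.15, 0.02, 0], 0],
  [[0.15, 0.02, 0], 0],
  [[0, 0, 0], 0],
])

```text
time_s: 14.35
eef_pos: [520.0, -141.1, 69.7]
ee_rot: [0.537, 0.46, 0.537, -0.46]
force: [0.1, -0.9, -0.4]
grip_width: 1.002
```

```bash
python3 look.py 13 230 170 430 360 w
```

```text
[ 519.4 -141.1   69.7] 14.45 [ 0.11 -0.24 -0.87] [-0.48  0.54  1.65 -0.    0.95 -0.64]
```

View pics/s13.png

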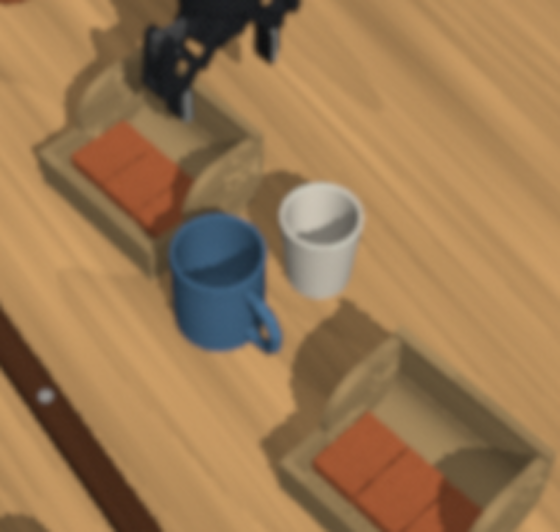

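View pics/w13.png

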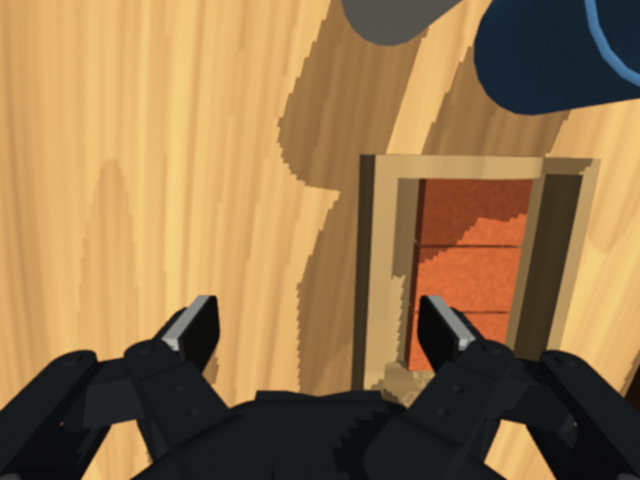

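step_arm([
  [[0, 0, 0.9], 0],
  [[0, 0, 0.9], 0],
  [[0, 0, 0.9], 0.045],
  [[-0.03, 0.93, 0], 0.045],
  [[-0.03, 0.93, 0], 0.045],
])

```text
time_s: 14.95
eef_pos: [517.0, -66.6, 178.8]
ee_rot: [0.623, 0.336, 0.622, -0.336]
force: [0.1, 0.5, -0.1]
grip_width: 0.998
```

step_arm([
  [[-0.03, 0.92, 0], 0.046],
  [[-0.03, 0.92, 0], 0.046],
  [[-0.03, 0.92, 0], 0.046],
  [[-0.03, 0.92, 0], 0.046],
  [[-0.03, 0.92, 0], 0.046],
])

```text
time_s: 15.45
eef_pos: [510.6, 118.5, 177.8]
ee_rot: [0.701, 0.093, 0.701, -0.093]
force: [0.2, 0.2, 0.9]
grip_width: 1.0
```

step_arm([
  [[-0.03, 0.92, 0], 0.046],
  [[-0.03, 0.92, 0], 0.046],
  [[0, 0, 0], 0.043],
  [[0, 0, 0], 0],
  [[0, 0, 0], 0],
])

```text
time_s: 15.95
eef_pos: [508.6, 190.3, 177.8]
ee_rot: [0.705, -0.053, 0.705, 0.053]
force: [-0.0, -0.1, -0.8]
grip_width: 1.0
```

```bash
python3 look.py 14 300 220 500 430 w
```

```text
[508.8 190.1 177.9] 16.05 [-0.22 -0.71  0.61] [ 0.14  0.41  1.54 -0.    1.2  -1.58]
```

View pics/w14.png

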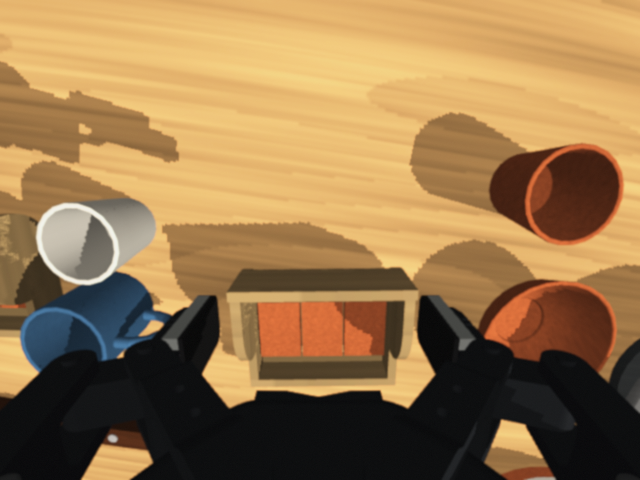

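Run:
```python
from h import *
from rig import capture
W=capture("wrist")
for u,v in [(228,292),(418,290)]: print(plane(W,u,v,85).round(1))
```

```text
[551.  130.3  85. ]
[528.9 267.   85. ]
```

step_arm([
  [[0, 0.08, -0.7], 0],
  [[0, 0, -0.7], 0],
  [[0, 0, -0.7], 0],
  [[0, 0, -0.7], 0],
  [[0, 0, -0.57], 0],
])

```text
time_s: 16.6
eef_pos: [508.4, 193.4, 41.7]
ee_rot: [0.705, -0.053, 0.705, 0.053]
force: [1.5, -0.3, 0.1]
grip_width: 0.998
```

```bash
python3 look.py 15 300 220 500 430 w
```

```text
[507.2 193.2  40.6] 16.7 [-0.99  0.38  0.46] [ 0.15  0.6   1.65 -0.    0.9  -1.57]
```

View pics/s15.png

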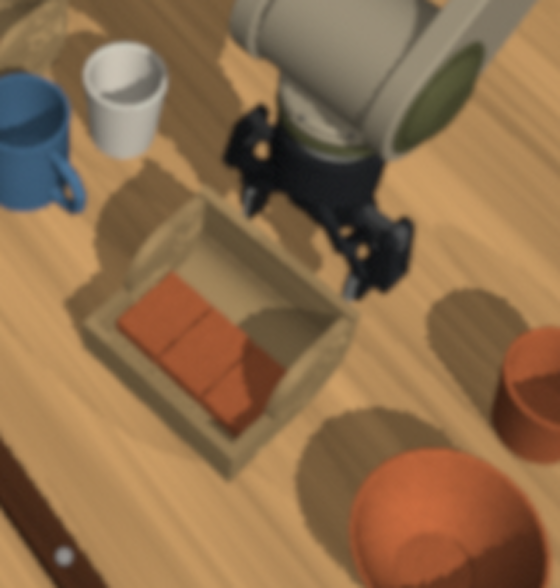

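View pics/w15.png

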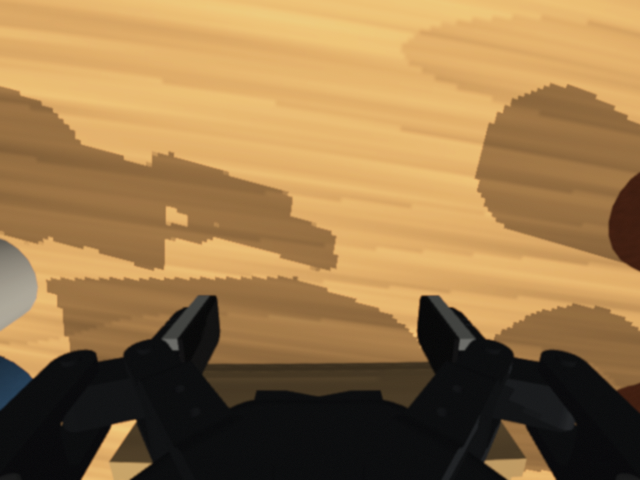

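step_arm([
  [[0.2, 0.03, 0.1], 0],
  [[0.2, 0.03, 0], 0],
  [[0.15, 0, 0], 0],
  [[0.15, 0, 0], 0],
  [[0, 0, 0], 0],
])

```text
time_s: 17.2
eef_pos: [537.7, 196.4, 47.5]
ee_rot: [0.706, -0.054, 0.704, 0.054]
force: [0.4, 0.0, 0.6]
grip_width: 1.0
```

step_arm([
  [[0.2, 0, 0], -0.005],
  [[0.2, 0, 0], -0.005],
  [[0.2, 0, 0], -0.005],
  [[0.2, 0, 0], -0.005],
  [[0.2, 0, 0], -0.005],
])

```text
time_s: 17.7
eef_pos: [577.4, 196.4, 47.1]
ee_rot: [0.707, -0.026, 0.707, 0.026]
force: [-3.8, 0.9, 2.7]
grip_width: 0.999
```

```bash
python3 look.py 16 250 220 450 430
python3 - <<'E'
from rig import capture
import cv2
t=capture("top");cv2.imwrite("pics/t16.png",cv2.resize(t["image"][170:290,190:330],None,fx=5,fy=5,interpolation=cv2.INTER_CUBIC))
E
```

```text
[578.6 196.2  47.2] 17.75 [ 0.36 -0.72 -0.18] [ 0.14  0.7   1.43 -0.    1.01 -1.51]
```

View pics/s16.png

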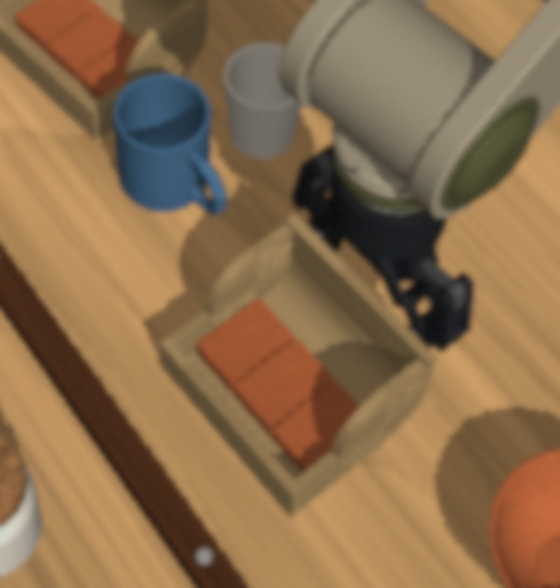

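View pics/t16.png

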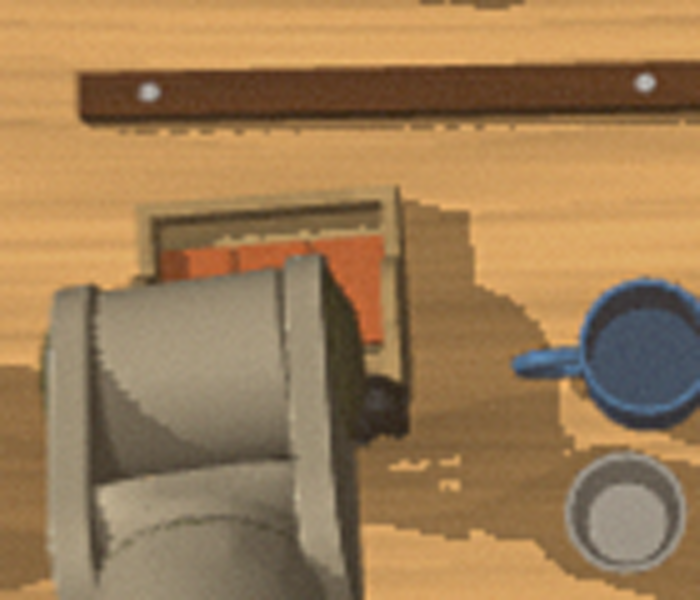

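step_arm([
  [[0.15, 0, 0], -0.0045],
  [[0.15, 0, 0], -0.0045],
  [[0.15, 0, 0], -0.0045],
  [[0.15, 0, 0], -0.0045],
  [[0, 0, 0], -0.0045],
])

```text
time_s: 18.3
eef_pos: [601.5, 196.3, 47.1]
ee_rot: [0.707, -0.001, 0.707, 0.001]
force: [-0.3, 0.5, 0.6]
grip_width: 1.001
```

```bash
python3 look.py 17 200 220 400 430
python3 - <<'E'
from rig import capture
import cv2
t=capture("top");cv2.imwrite("pics/t17.png",cv2.resize(t["image"][170:260,190:320],None,fx=6,fy=6,interpolation=cv2.INTER_CUBIC))
E
```

```text
[601.3 196.3  47.1] 18.35 [0.49 0.16 0.42] [ 0.13  0.74  1.35 -0.    1.04 -1.44]
```

View pics/s17.png

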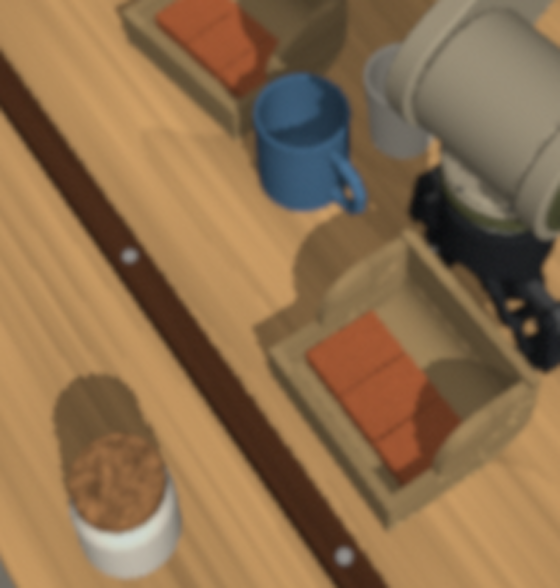

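View pics/t17.png

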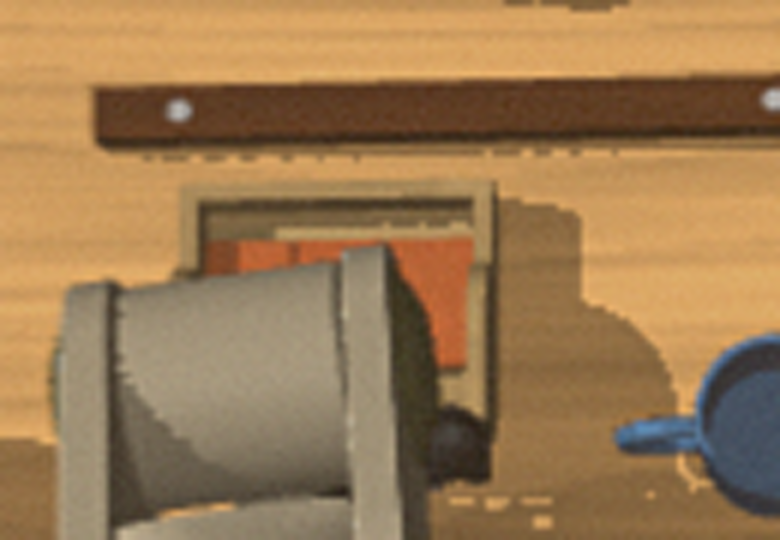

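Run:
```python
from h import *
from rig import capture
T=capture("top")
t=lambda x,y:((x+.5)/6-.5+190,(y+.5)/6-.5+170)
for x,y,z in [(182,188,37),(494,181,37),(100,140,22),(182,139,22),(494,133,22),(770,131,22),(100,148,0),(770,137,0)]: print(x,y,z,plane(T,*t(x,y),z).round(1))
```

```text
182 188 37 [728.6 267.2  37. ]
494 181 37 [731.2 127.4  37. ]
100 140 22 [754.  307.2  22. ]
182 139 22 [754.3 270.2  22. ]
494 133 22 [756.6 128.8  22. ]
770 131 22 [756.9   3.6  22. ]
100 148 0 [755.2 311.6   0. ]
770 137 0 [759.1   3.8   0. ]
```

step_arm([
  [[0.12, 0, 0], 0.001],
  [[0.12, 0, 0], 0.001],
  [[0.12, 0, 0], 0.001],
  [[0.1, 0, 0], 0],
  [[0, 0, 0], 0],
])

```text
time_s: 18.95
eef_pos: [619.8, 196.3, 47.1]
ee_rot: [0.708, -0.005, 0.707, 0.005]
force: [0.4, 0.2, 0.9]
grip_width: 1.0
```

step_arm([
  [[0.05, 0, 0], 0],
  [[0.05, 0, 0], 0],
  [[0, 0, 0], 0],
])

```text
time_s: 19.25
eef_pos: [623.3, 196.4, 47.1]
ee_rot: [0.707, -0.005, 0.707, 0.005]
force: [-1.1, 0.4, 0.4]
grip_width: 0.996
```

```bash
python3 look.py 18 200 220 400 430
python3 - <<'E'
from rig import capture
import cv2
t=capture("top");cv2.imwrite("pics/t18.png",cv2.resize(t["image"][170:260,190:320],None,fx=6,fy=6,interpolation=cv2.INTER_CUBIC))
E
```

```text
[623.3 196.4  47.1] 19.3 [-0.68  0.28 -0.07] [ 0.13  0.78  1.27 -0.    1.08 -1.46]
```

View pics/s18.png

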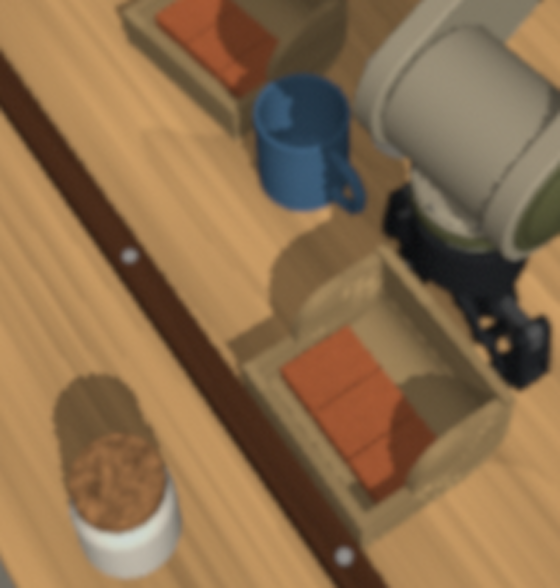

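View pics/t18.png

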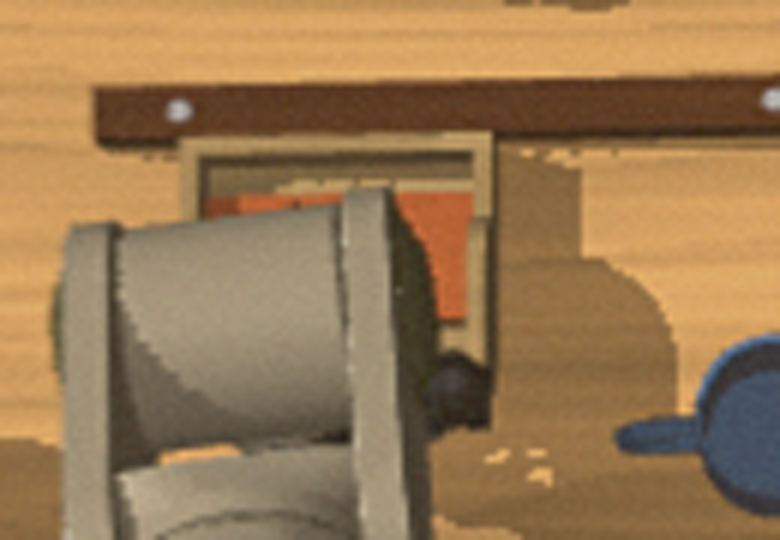

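Only about 3 mm left; push on until contact shows in the force.

step_arm([
  [[0.04, 0, 0], 0],
  [[0.04, 0, 0], 0],
  [[0, 0, 0], 0],
])

```text
time_s: 19.65
eef_pos: [626.5, 196.4, 47.1]
ee_rot: [0.707, -0.005, 0.707, 0.005]
force: [-1.1, 0.4, 0.4]
grip_width: 0.994
```

step_arm([
  [[0.03, 0, 0], 0],
  [[0, 0, 0], 0],
  [[0, 0, 0], 0],
])

```text
time_s: 19.95
eef_pos: [627.0, 196.4, 47.1]
ee_rot: [0.707, -0.005, 0.708, 0.005]
force: [-5.8, -0.4, 3.0]
grip_width: 1.002
```

step_arm([
  [[0.03, 0, 0], 0],
  [[0, 0, 0], 0],
  [[0, 0, 0], 0],
])

```text
time_s: 20.25
eef_pos: [626.9, 196.4, 47.1]
ee_rot: [0.705, -0.005, 0.709, 0.005]
force: [-14.6, -1.8, 7.3]
grip_width: 0.996
```

step_arm([
  [[-0.05, 0, 0], 0],
  [[-0.15, 0, 0], 0],
  [[-0.5, 0, 0], 0],
  [[-0.7, 0, 0], 0],
  [[-0.7, 0, 0.5], 0],
])

```text
time_s: 20.75
eef_pos: [542.4, 196.0, 65.1]
ee_rot: [0.706, -0.005, 0.708, 0.004]
force: [0.1, 0.6, 0.3]
grip_width: 0.998
```

step_arm([
  [[-0.7, 0, 0.7], 0],
  [[-0.7, 0, 0.7], 0],
  [[-0.7, 0, 0.7], 0],
  [[-0.7, 0, 0.7], 0],
  [[0, 0, 0], 0],
])

```text
time_s: 21.25
eef_pos: [431.7, 196.9, 182.6]
ee_rot: [0.709, -0.005, 0.705, 0.006]
force: [0.8, 0.0, -0.5]
grip_width: 1.0
```

```bash
python3 look.py 19 200 220 400 430 w
python3 - <<'E'
from rig import capture
import cv2
t=capture("top");cv2.imwrite("pics/t19.png",cv2.resize(t["image"][165:285,190:410],None,fx=3.6,fy=3.6,interpolation=cv2.INTER_CUBIC)); cv2.imwrite("pics/t19b.png",cv2.resize(t["image"][170:260,190:320],None,fx=6,fy=6,interpolation=cv2.INTER_CUBIC))
E
```

```text
[432.9 196.4 179.5] 21.35 [-0.42  0.52 -0.37] [ 0.18  0.27  1.73 -0.    1.14 -1.41]
```

View pics/s19.png

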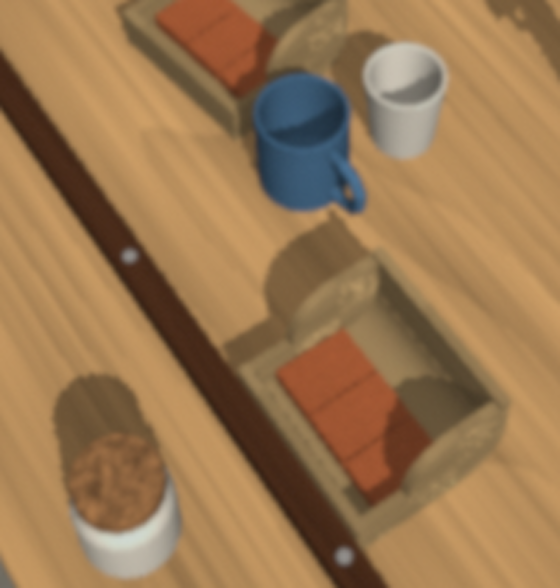

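View pics/t19.png

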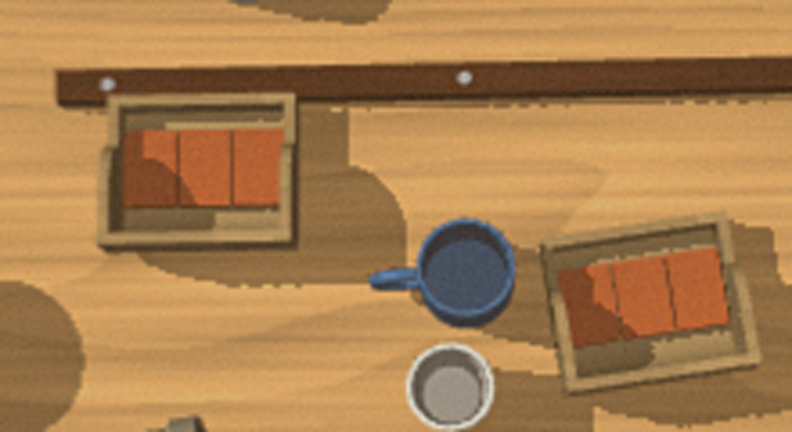

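View pics/t19b.png

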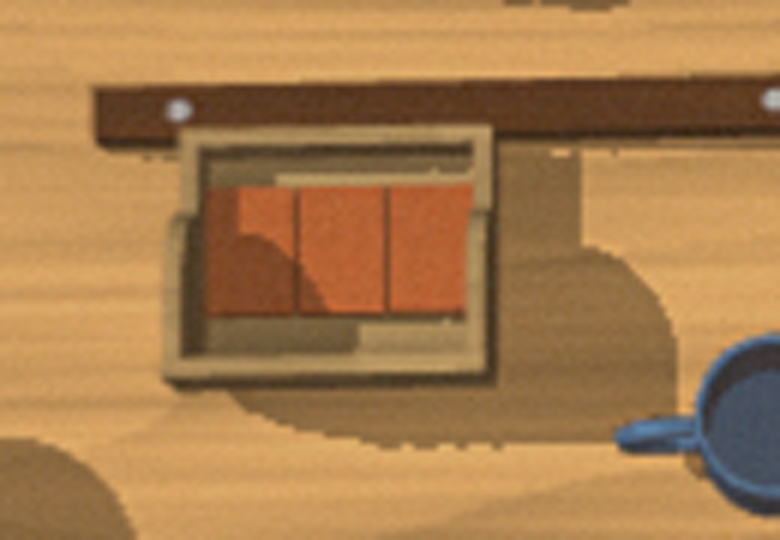

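View pics/w19.png

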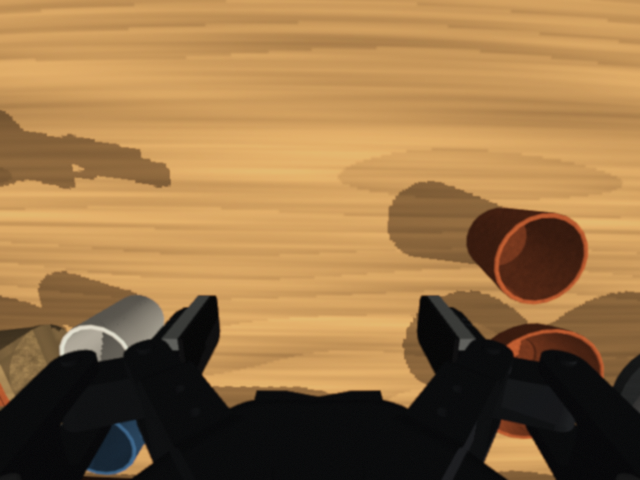

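Run:
```python
from h import *
from rig import capture
T=capture("top")
t=lambda x,y:((x+.5)/6-.5+190,(y+.5)/6-.5+170)
for x,y,z in [(182,131,37),(494,127,37),(166,379,85),(488,374,85)]: print(x,y,z,plane(T,*t(x,y),z).round(1))
a=cv2.imread('pics/top0.png'); d=cv2.absdiff(a,T["image"]).max(2)>60; n,l,st,c=cv2.connectedComponentsWithStats(d.astype('uint8'))
print([s.tolist() for s in st[1:] if s[4]>25])
```

```text
182 131 37 [754.6 267.6  37. ]
494 127 37 [755.9 127.6  37. ]
166 379 85 [634.6 264.2  85. ]
488 374 85 [636.2 125.4  85. ]
[[220, 191, 52, 4, 133], [219, 195, 50, 35, 823], [269, 196, 33, 34, 361], [238, 228, 24, 4, 59], [214, 233, 51, 39, 1037], [214, 232, 89, 175, 3715], [290, 233, 9, 7, 28], [185, 289, 26, 11, 91], [183, 297, 9, 24, 164], [200, 304, 15, 5, 27], [193, 317, 47, 53, 531], [308, 327, 13, 8, 36], [393, 331, 54, 16, 236], [55, 382, 99, 98, 3344], [405, 385, 66, 17, 411], [21, 402, 37, 43, 431], [257, 405, 179, 67, 3742], [195, 413, 68, 67, 1965], [30, 428, 52, 50, 511], [437, 429, 59, 22, 254], [11, 433, 30, 34, 280], [472, 435, 38, 19, 168], [293, 443, 16, 14, 48], [75, 450, 10, 9, 36], [323, 466, 12, 12, 29], [463, 467, 19, 6, 32], [500, 468, 12, 10, 29], [80, 474, 14, 6, 33]]
```

```bash
python3 -c "
from rig import ticket,ctrl
print(ticket.finish_job()); print(ctrl.sense()['time_s'])"
```

```text
the job is handed in; nothing more can be done
None
the job is handed in; nothing more can be done
```

I handed the job in at about 21.5 s of the 72 s allowed. `finish_job` gave no verdict, so what follows is from my own checks.

**Rocking.** I rocked the left crate back with one open finger hooked inside its tall wall, held it about a second and eased it down. Its underside shows the burnt ring and cross, so it is the marked one. I did the same with the right crate, which is bare underneath. Forces stayed under about 3 N, and the pictures show both crates level afterwards.

**Pushing.** I pushed the left crate with both fingers on its tall wall, turning it square to the line on the way. I stopped when the force rose to about 15 N against the batten, then backed off clear.

**Last checks, from the top camera:**
- **Far wall:** its top corners read x = 754.6 and 755.9 mm. The batten's near face there reads 754.3 and 756.6 mm, so it is flush within about 1 mm, which is also about the limit of the measurement.
- **Other crate and pots:** comparing the top view with the first one shows no change at the right crate. The changes near the pots look like arm shadow and the moved crate.

**Disagreements:**
- **Heights:** those measured from the top and scene cameras together mostly came out about 10 mm below the stated ones. I used the stated heights with single-view rays instead.
- **Rim position:** the wrist view put the left crate's rim about 5 mm farther out than the top view. I set the hook start between the two.
- **Tilt:** I did not measure it directly. From the fingertip height I estimate about 1.45–1.5 rad, and for the left crate the pictures agree.

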